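# Check the surface temperature of a dish chamber

### The arm

A 7-joint arm with a two-finger parallel gripper is mounted at the origin on the work surface. World frame = base frame: x ahead of the robot, y to its left, z up, the work surface at z = 0. Lengths are in m, angles in rad, forces in N, time in s.
With the tool pointing down it reaches from about 0.425 to 0.875 m from the base axis. Payload 4.7 kg.
Tool frame: the origin (TCP) lies where the fingers leave the gripper's body, on its centre line; the fingertips stand 70 mm ahead of it and the grasp point (between the pads) lies 51 mm ahead of it; z points along the fingers, x is the direction in which the jaws open and shut, and the axes are right-handed (so a half turn about z gives the same grasp; the last joint's range is limited). The gripper opens to 87 mm and grips with 3 to 60 N. Pads are 19 mm wide; open, the fingers measure 117 mm over their backs; the gripper's body (75 mm by 190 mm) begins 51 mm behind the grasp point.
Start: joints at [-1.255, 0.321, -0.07, 1.45, 0.023, 1.371, -0.057], TCP at [0.193, 0.621, 0.292] pointing down, gripper open.
Joint ranges: [-2.86, 2.86], [-0.3, 2.09], [-1.38, 1.24], [0.06, 2.45], [-1.56, 4.7], [0.09, 2.05], [-2.69, 2.69]. Speed limits (rad/s): [2.57, 2.57, 3.14, 3.14, 3.14, 3.14, 3.14].

### API

Orientations are given as a unit quaternion [w, x, y, z].
In Python, from plant import telemetry, viewer, bot gives the robot as it stands.
- The arm moves only by the tool play_rows, never from a script. Its argument "series" is one flat list of numbers, 5 for each row, row after row: the shift along the world's x, y, z in mm, then the turn about the world's z in rad, then the closure, from 0 (fully open) to 1 (shut). A call has exactly 5 rows; each row is the pose to reach, as a shift and turn from the pose measured when the call began; what a row does not reach only later rows make up. A row lasts 1/10 s, in which the tool goes at most 50 mm and 8.59 degrees, less where a joint would pass 70% of its speed; a pose out of reach is approached as far as the arm can. A call with a gripper value outside its range is refused whole. The fingers move at their own pace and stop on an object; "squeeze" is the grip in N (left out, the last holds). Time passes only in rows, so rows that repeat a pose let the fingers close, or fill a call up. It gives the time, the measured TCP pose, the force and the opening at its end, in the units of the state.
- telemetry.observe(): the state, without advancing time (a new reading comes with each control period).
- viewer.snapshot(name): name is "scene" or "side" or "wrist"; returns a dict with "frame" (480x640x3 uint8, red, green, blue), "range_z" (480x640 float32, m along the optical axis (not along the pixel's ray), 0 where there is no reading), "camera_matrix" (3x3 intrinsics, pixels), "view" (4x4, takes a point from world to camera coordinates). Camera axes: x right, y up, looking along -z (the intrinsics and any distortion apply to the point x, -y, -z); pixel columns grow to the right and rows downward; lengths in m; the calibration is good to about 2 mm. A picture is of the moment at which its call begins.
- bot.close_job(): hands the job in, once; it reports no verdict.
The state is a dict: "time_s": time; "joints": joint angles; "qvel": joint speeds; "tau": joint torques, N m; "ee_pos": TCP position; "ee_rot": TCP orientation; "force": force on the tool from outside, world axes, zero at the start; "moment": the same for the moment, N m; "finger_gap": finger opening in m.
Only numpy, scipy, OpenCV 4.12 (cv2) and the standard library are available. Lean on these libraries where they do the work, as an engineer would, in place of code of your own. Each camera call takes 0.05 s, during which the arm holds its last target.

### The job

Check the surface temperature in the dish chamber on the warming plate: lift the round cover off and lay it gently and flat in the shallow round steel tray, then draw the surface thermometer out of its slanting holder. Finish holding the thermometer upright with its foot standing inside the small engraved ring on the chamber floor, pressed lightly so that its sprung foot gives part of its travel but does not bottom out, and keep holding it there: do not let go at the end. Leave the small dish in the chamber and everything else where it stands.

Things in the scene. Friction and masses are not known exactly. Their poses are not given: they have to be found in the camera images.
- chamber: Heavy round aluminium dish chamber on the white warming plate (plate top 34 mm above the bench), fixed, any yaw. Open cup 102 mm across outside, 90 inside; origin at the centre of its underside; floor 8 mm and rim 30 mm above it. On the floor a 35 mm dish stands in an engraved circle 21 mm towards its +y, the small test ring is 24 mm towards its -y. The cover lies on the rim at the start.
- test_spot (a point): The marked spot: centre of the small engraved ring (26 mm inside diameter, with a centre dot) on the chamber's flat floor; the point lies on the floor surface.
- cover: Loose aluminium cover, about 130 g: disc 100 mm across, 5 thick, with a locating step 82 mm wide and 4 deep below it; black upright knob in the middle, head 22 mm across and 24 high, starting 10 mm above the disc on a 14 mm neck. Origin on the axis in the middle of the knob's head, 22 mm above the disc's upper face, 31 mm above the step's underside.
- tray: Shallow round steel tray for the cover, fixed: 126 mm across outside, 116 inside, rim 16 mm high, inner floor 6 mm above the bench. Origin at the centre of its underside. A cover lying flat in it has its own origin 37 mm above this one. Stands left or right of the warming plate.
- thermo: Surface thermometer, 0.1 kg, loose, pen-like: white round handle 26 mm across, 70 long; below it a 19 mm collar 30 long, thin stem, sprung flat copper foot 14 mm across. Origin: handle's centre, z from foot to handle; foot underside at z = -110 mm, spring free. At first foot down in the holder's sleeve, handle outside, leaning 25 deg to the holder's -x; draw it out 80 mm or more along its axis.
- foot (a point): Centre of the flat underside of the thermometer's foot (moves with the spring).
- foot_spring (a joint): Travel of the thermometer's sprung foot into its stem, m: 0 = free, 0.008 = bottomed out. About 1 N starts it moving, 350 N/m after that, so 2.5 N half way and 3.8 N at the stop; beyond that it is rigid.
- holder: Thermometer's holder, fixed: grey base 100 x 85 x 12 mm, a post behind and a slanting sleeve (30 mm outside, 21 bore, 45 long) leaning 25 degrees towards its own -x. Origin at the underside of the base; sleeve's mouth at (-12, 0, 98) mm, thermometer's origin at (-27, 0, 130) mm. On the other side of the plate from the tray.
- dish: Small closed clear dish, 35 mm across, 11 mm high, loose, standing in the chamber under the cover; to be left alone. Origin at its underside.
- big_dish: Closed clear dish 60 mm across, 15 mm high, loose on the far left part of the warming plate; to be left alone. Origin at its underside.
- slide_box: White box of slides 75 x 28 x 82 mm, loose on the bench, front left; to be left alone. Origin at its underside.
- jar: Small jar 48 mm across, 65 mm high, loose on the bench, front right; to be left alone. Origin at its underside.
- wash_bottle: Green wash bottle 72 mm across, 185 mm high with its spout, loose, far right; to be left alone. Origin at its underside.
- tip_rack: Grey rack of pipette tips 85 x 122 x 60 mm, loose, far left; to be left alone. Origin at its underside.
Not all that is in view belongs to the job. What is shaped like the cover but purple is not meant.

How it is judged:
On the way, in this order (a step that is already met when the one before it is completed fails the run):
1. the cover lies flat in the steel tray, let go (horizontal distance between cover and tray below 0.011 m and z of cover in the frame of tray below 0.041 m and angle between cover's own z axis and vertical below 0.06 rad and contact force between the fingers and cover below 0.05 N and linear speed of cover below 0.03 m/s), for 0.2 s.
2. the thermometer is held clear above the bench, out of its holder (contact force between the fingers and thermo above 0.5 N and horizontal distance between thermo and holder above 0.1 m and height (world z) of foot above 0.04 m), for 0.1 s.
At the end, for the whole second after the job is handed in: Cover flat in the tray (centres within 11 mm, level to 3.4 deg). Gripper holds the thermometer still, upright to 5 deg, foot within 7 mm of the ring's centre on the chamber floor, spring in by 0.8 to 7.4 mm, 0.5 to 6 N; the dish untouched, within 8 mm of its place (horizontal distance between cover and tray below 0.011 m and z of cover in the frame of tray below 0.041 m and angle between cover's own z axis and vertical below 0.06 rad and distance between foot and test_spot below 0.007 m and angle between thermo's own z axis and vertical below 0.087 rad and value of joint foot_spring between 0.0008 and 0.0074 m and contact force between thermo and chamber between 0.5 and 6 N and contact force between the fingers and thermo above 0.5 N and linear speed of thermo below 0.02 m/s and contact force between thermo and dish below 0.05 N and distance of dish from where it was at the start of the episode below 0.008 m); the arm keeps its last pose, push and grip.
It fails at once if the thermometer is rammed onto the chamber (over 15 N) (contact force between thermo and chamber above 15 N).
It fails at once if a bystander is shoved more than 20 mm (the chamber's dish 8 mm) (distance of dish from where it was at the start of the episode above 0.008 m or distance of any of big_dish, slide_box, jar, wash_bottle, tip_rack from where it was at the start of the episode above 0.02 m).
It fails at once if the cover is dropped or thrown instead of being laid down (moves over 0.6 m/s out of the fingers) (contact force between the fingers and cover below 0.05 N and linear speed of cover above 0.6 m/s).
It also fails if it takes over 64 s, if anything falls off the work surface, if the arm or the gripper's body presses on something with over 40 N, if the wrist force passes 120 N, or if a joint passes its speed limit or range.

## Working session

There is one attempt and no reset: what is moved stays moved. The work goes in short steps, Python scripts to look and compute and a tool call to move; the robot and the scene stay as the last step left them, time stands still between calls to the robot, and variables do not carry over. Pictures are saved under pics/ and viewed, and the job is handed in when it is done.

Besides the shell and the picture viewer there is one more tool, called after "Request:" by a JSON object that holds its "name" and its "arguments", one argument or row to a line. play_rows: Moves the arm, as the interface text tells. Its arguments: {"type":"object","properties":{"series":{"type":"array","items":{"type":"number"}},"squeeze":{"type":"number"}},"required":["series"]}

```bash
ls; mkdir -p pics; cat > h.py <<'E'
import numpy as np, cv2
from plant import telemetry, viewer, bot
def snap(n,tag):
    s=viewer.snapshot(n); np.savez(f'/tmp/{tag}.npz',**{k:np.array(v) for k,v in s.items()})
    cv2.imwrite(f'pics/{tag}.png',s['frame'][:,:,::-1]); return s
def load(tag): return dict(np.load(f'/tmp/{tag}.npz'))
def px(s,u,v,z=None):
    K=s['camera_matrix'];V=s['view'];
    d=float(s['range_z'][int(v),int(u)]) if z is None else z
    x=(u-K[0,2])/K[0,0]*d; y=(v-K[1,2])/K[1,1]*d
    return (np.linalg.inv(V)@np.array([x,-y,-d,1]))[:3]
def cloud(s):
    K=s['camera_matrix'];V=s['view'];d=s['range_z'];v,u=np.mgrid[:480,:640]
    x=(u-K[0,2])/K[0,0]*d; y=(v-K[1,2])/K[1,1]*d
    P=np.stack([x,-y,-d,np.ones_like(d)],-1)@np.linalg.inv(V).T
    P=P[...,:3]; P[d==0]=np.nan; return P
def crop(s,u0,v0,u1,v1,k,tag):
    c=s['frame'][v0:v1,u0:u1,::-1]; cv2.imwrite(f'pics/{tag}.png',cv2.resize(c,None,fx=k,fy=k,interpolation=cv2.INTER_CUBIC))
E
python3 - <<'E'
from h import *
for n in ['scene','side','wrist']:
    s=snap(n,n+'0'); print(n,s['camera_matrix'],np.linalg.inv(s['view'])[:3])
print(telemetry.observe())
E
```

```text
pics
scene [[620.05891737   0.         312.74450708]
 [  0.         620.05891737 240.38265985]
 [  0.           0.           1.        ]] [[-0.24796664 -0.68847358  0.6815546   1.37370939]
 [ 0.96864948 -0.18723166  0.16328656  0.22722042]
 [ 0.01519012  0.70067713  0.71331678  1.03299224]]
side [[488.20343162   0.         320.98387312]
 [  0.         488.20343162 240.01620914]
 [  0.           0.           1.        ]] [[ 0.98983554  0.07948038 -0.1179342   0.34068091]
 [-0.14103009  0.65547337 -0.7419334  -0.80752199]
 [ 0.01833357  0.75102432  0.66001996  0.84197481]]
wrist [[372.66327647   0.         320.74450922]
 [  0.         372.66327647 240.29287803]
 [  0.           0.           1.        ]] [[ 0.29668195 -0.91550833 -0.27170631  0.11822842]
 [ 0.95497306  0.2836727   0.08692677  0.6441835 ]
 [-0.00250652 -0.28526181  0.95844636  0.3838146 ]]
{'time_s': 0.15, 'joints': array([-1.25489229,  0.32165049, -0.07003474,  1.45142723,  0.02260864,
        1.37078742, -0.05689863]), 'qvel': array([ 0.00101728, -0.00265613, -0.00187309, -0.00251314, -0.00049773,
        0.00012029, -0.00089868]), 'tau': array([-3.24288876e-04, -4.91799760e+01, -4.04871656e-01, -3.12875783e+01,
       -6.40523317e-02,  4.05153644e-02,  1.13186109e-04]), 'ee_pos': array([0.19318126, 0.62028865, 0.29139745]), 'ee_rot': array([ 4.84541388e-04,  8.05375960e-01,  5.92763874e-01, -5.64132700e-04]), 'force': array([ 0.39519736, -0.91264377,  0.4746021 ]), 'moment': array([-0.02575131,  0.0385102 ,  0.01351642]), 'finger_gap': 0.08728299523613593}
```

View pics/scene0.png

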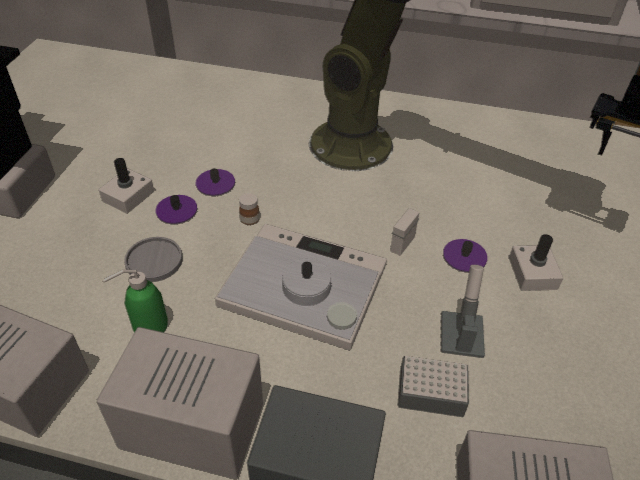

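View pics/side0.png

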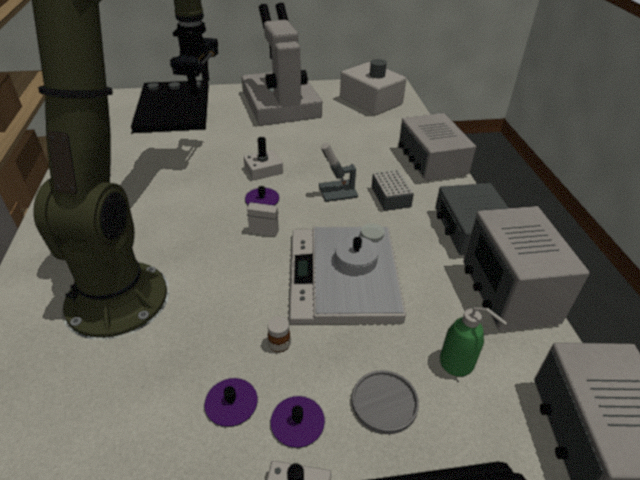

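View pics/wrist0.png

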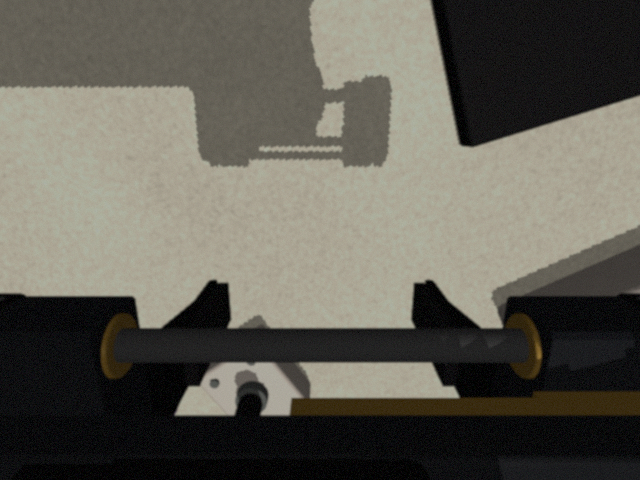

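The cover must be on the warming plate: its knob is at scene px (307,270). Things it could be confused with are:
- purple covers at (466,254), (215,181) and (176,208)
- black-handled boxes at (127,185) and (543,248)

The tray is at (154,258), and the holder and thermometer are at (463,325) and (473,285). I'll check these in a close crop and measure.

```bash
python3 - <<'E'
from h import *
s=load('scene0'); crop(s,210,220,400,350,4,'c_plate'); crop(s,420,240,520,370,5,'c_hold')
for tag in ['scene0','side0']:
    s=load(tag);P=cloud(s)
    print(tag)
    def fit(mask,nm):
        Q=P[mask]; 
        if len(Q)<5: print(nm,len(Q));return
        c,r=cv2.minEnclosingCircle(Q[:,:2].astype(np.float32)); print(nm,len(Q),'mec',np.round(c,4),round(r,4),'med',np.round(np.median(Q,0),4))
    X,Y,Z=P[...,0],P[...,1],P[...,2]
    c0=px(load('scene0'),307,285); t0=px(load('scene0'),154,258); h0=px(load('scene0'),463,335)
    if tag=='scene0': print(c0,t0,h0)
    d=np.hypot(X-c0[0],Y-c0[1])
    fit((d<.07)&(Z>.065)&(Z<.073),'disc'); fit((d<.05)&(Z>.098),'knobtop'); fit((d<.05)&(Z>.08),'knob')
    d=np.hypot(X-t0[0],Y-t0[1])
    fit((d<.08)&(Z>.012)&(Z<.02),'trayrim'); fit((d<.05)&(Z<.012),'trayfloor')
    d=np.hypot(X-h0[0],Y-h0[1])
    m=(d<.09)&(Z>.008)&(Z<.016); fit(m,'base')
    if m.sum()>5: print(cv2.minAreaRect((P[m][:,:2]*1000).astype(np.float32)))
    for z in range(20,190,10):
        m=(d<.1)&(Z>z/1000)&(Z<(z+10)/1000)
        if m.sum(): print(z,m.sum(),np.round(np.median(P[m],0),4))
E
```

```text
scene0
[0.57954317 0.0269653  0.06963202] [ 0.54076121 -0.33774936  0.00714942] [0.61786726 0.3459677  0.06346619]
disc 1187 mec [0.5596 0.0195] 0.0515 med [0.5654 0.0245 0.0699]
knobtop 86 mec [0.5574 0.0194] 0.0116 med [0.5613 0.0202 0.1037]
knob 143 mec [0.5582 0.0192] 0.0123 med [0.5634 0.0202 0.1005]
trayrim 368 mec [ 0.5456 -0.337 ] 0.0657 med [ 0.5363 -0.324   0.0159]
trayfloor 1110 mec [ 0.5408 -0.3377] 0.05 med [ 0.5417 -0.337   0.0072]
base 957 mec [0.5777 0.3495] 0.0598 med [0.5841 0.3354 0.0129]
((575.439697265625, 352.0638122558594), (96.51009368896484, 88.59129333496094), 6.141087532043457)
20 52 [0.618  0.353  0.0243]
30 52 [0.6183 0.3549 0.0356]
40 60 [0.6194 0.3534 0.0452]
50 607 [0.6939 0.3328 0.0548]
60 154 [0.6873 0.34   0.062 ]
70 115 [0.6018 0.3511 0.0768]
80 245 [0.5974 0.3512 0.0832]
90 92 [0.5724 0.3471 0.095 ]
100 80 [0.5659 0.3484 0.1038]
110 82 [0.5612 0.3465 0.1147]
120 69 [0.5562 0.3465 0.1245]
130 68 [0.5516 0.3453 0.1342]
140 78 [0.5472 0.3465 0.144 ]
150 86 [0.5419 0.3446 0.1556]
160 85 [0.5366 0.3458 0.164 ]
side0
disc 774 mec [0.5553 0.0168] 0.0507 
[... 202 characters left out ...]
0.5409 -0.3497  0.0143]
trayfloor 1964 mec [ 0.5408 -0.3379] 0.05 med [ 0.5408 -0.3396  0.0046]
base 414 mec [0.6083 0.3311] 0.0867 med [0.5732 0.3385 0.0101]
((608.0879516601562, 341.25830078125), (98.8909683227539, 157.39813232421875), 81.92813110351562)
20 57 [0.6716 0.3383 0.0249]
30 60 [0.6704 0.3389 0.0345]
40 112 [0.6761 0.3305 0.0473]
50 199 [0.6891 0.3313 0.0537]
60 52 [0.5836 0.3384 0.0659]
70 99 [0.588  0.3411 0.0762]
80 54 [0.5694 0.3391 0.0834]
90 38 [0.5594 0.3364 0.0959]
100 28 [0.5531 0.3364 0.105 ]
110 34 [0.5464 0.337  0.1147]
120 33 [0.5419 0.336  0.1262]
130 31 [0.5383 0.3358 0.1355]
140 34 [0.5348 0.3349 0.1452]
150 40 [0.5273 0.3367 0.1553]
160 19 [0.5305 0.3405 0.1621]
```

View pics/c_plate.png

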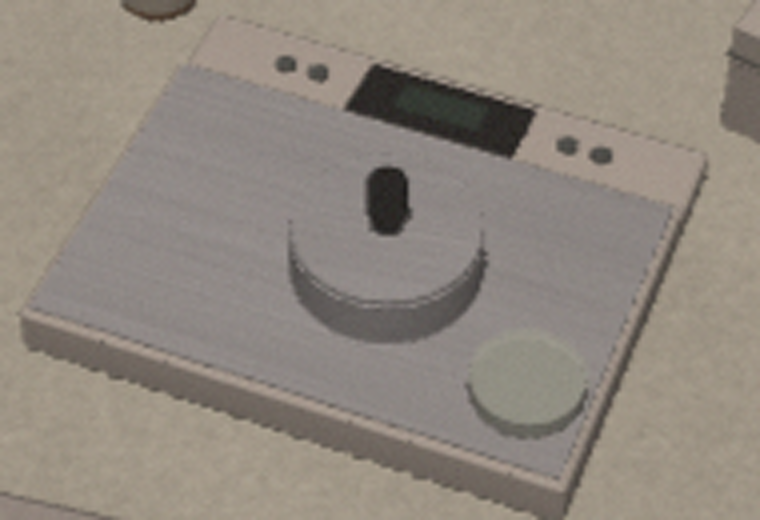

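View pics/c_hold.png

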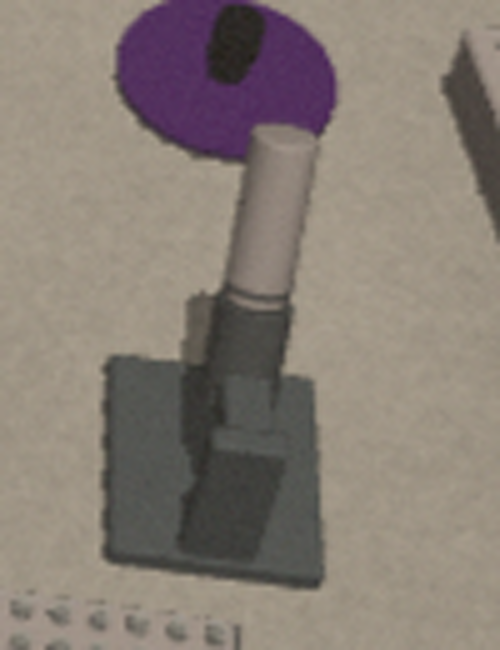

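The crop confirms the choice: black knob on a grey aluminium disc on the plate, at scene px (307,268), with nothing purple. Moving over it now.

Request:
{"name": "play_rows", "arguments": {
  "series": [25, -42, 0, -0.08, 0, 50, -84, 0, -0.16, 0, 76, -126, 0, -0.24, 0, 102, -168, 0, -0.32, 0, 127, -210, 0, -0.39, 0],
  "squeeze": 20
}}

```text
time_s: 0.65
ee_pos: [0.321, 0.4083, 0.2912]
ee_rot: [0.0, 0.906, 0.424, -0.001]
force: [1.0, -0.2, 1.2]
finger_gap: 0.0871
```

Request:
{"name": "play_rows", "arguments": {
  "series": [25, -42, 0, -0.08, 0, 50, -84, 0, -0.16, 0, 76, -126, 0, -0.24, 0, 102, -168, 0, -0.32, 0, 127, -210, 0, -0.39, 0]
}}

```text
time_s: 1.15
ee_pos: [0.4486, 0.1963, 0.2912]
ee_rot: [0.0, 0.971, 0.239, -0.001]
force: [0.7, 0.0, 0.1]
finger_gap: 0.0869
```

Request:
{"name": "play_rows", "arguments": {
  "series": [25, -42, 0, -0.08, 0, 50, -84, 0, -0.16, 0, 76, -126, 0, -0.24, 0, 100, -165, 0, -0.32, 0, 108, -178, 0, -0.39, 0]
}}

```text
time_s: 1.65
ee_pos: [0.5579, 0.0123, 0.2913]
ee_rot: [0.001, 0.999, 0.041, -0.0]
force: [-0.1, -0.5, -0.6]
finger_gap: 0.0872
```

```bash
python3 - <<'E'
from h import *
s=snap('wrist','wrist1'); o=telemetry.observe(); print(o['ee_pos'],o['ee_rot'])
E
```

```text
[0.5582489  0.01189777 0.29114942] [1.66930109e-03 9.99216486e-01 3.95427234e-02 4.55135465e-06]
```

View pics/wrist1.png

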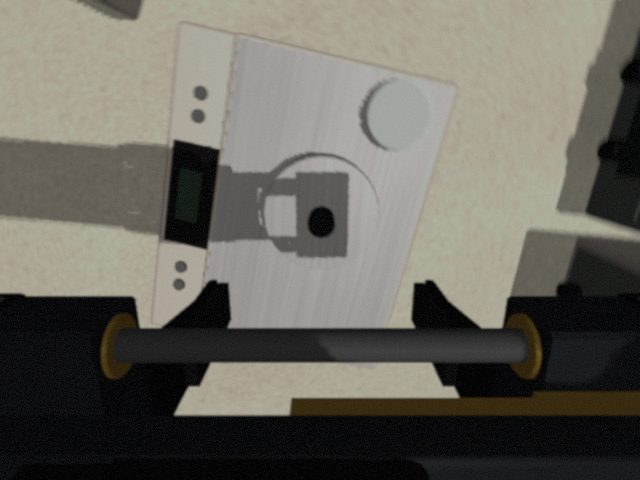

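```bash
python3 - <<'E'
from h import *
s=load('wrist1');P=cloud(s);X,Y,Z=P[...,0],P[...,1],P[...,2]
d=np.hypot(X-.557,Y-.018)
for nm,a,b,r in [('disc',.063,.074,.07),('knob',.09,.12,.03)]:
    m=(d<r)&(Z>a)&(Z<b);Q=P[m]; print(nm,m.sum(),cv2.minEnclosingCircle(Q[:,:2].astype(np.float32)),np.median(Q,0))
print(px(s,321,221))
E
```

```text
disc 9590 ((0.5562730431556702, 0.02025076188147068), 0.05066255107522011) [0.55587215 0.02515199 0.06914445]
knob 641 ((0.5563572645187378, 0.020140737295150757), 0.010888460092246532) [0.55630965 0.02154809 0.1029128 ]
[0.55715383 0.0222906  0.10250543]
```

Request:
{"name": "play_rows", "arguments": {
  "series": [-1.5, 7.5, -40, 0, 0, -1.5, 7.5, -80, 0, 0, -1.5, 7.5, -115, 0, 0, -1.5, 7.5, -135, 0, 0, -1.5, 7.5, -145, 0, 0.2]
}}

```text
time_s: 2.2
ee_pos: [0.5549, 0.0204, 0.1437]
ee_rot: [0.002, 0.999, 0.041, -0.002]
force: [-0.9, 0.5, 0.2]
finger_gap: 0.084
```

Request:
{"name": "play_rows", "arguments": {
  "series": [0, 0, 0, 0, 0.6, 0, 0, 0, 0, 1, 0, 0, 0, 0, 1, 0, 0, 0, 0, 1, 0, 0, 0, 0, 1]
}}

```text
time_s: 2.7
ee_pos: [0.5554, 0.0204, 0.1445]
ee_rot: [0.002, 0.999, 0.041, -0.001]
force: [-0.3, -0.3, -0.1]
finger_gap: 0.0473
```

Request:
{"name": "play_rows", "arguments": {
  "series": [0, 0, 0, 0, 1, 0, 0, 0, 0, 1, 0, 0, 0, 0, 1, 0, 0, 0, 0, 1, 0, 0, 0, 0, 1]
}}

```text
time_s: 3.2
ee_pos: [0.5556, 0.0204, 0.1447]
ee_rot: [0.002, 0.999, 0.041, -0.001]
force: [-0.2, -0.1, 1.9]
finger_gap: 0.0215
```

Request:
{"name": "play_rows", "arguments": {
  "series": [0, 0, 0, 0, 1, 0, 0, 3, 0, 1, 0, 0, 8, 0, 1, 0, 0, 16, 0, 1, 0, 0, 25, 0, 1]
}}

```text
time_s: 3.7
ee_pos: [0.5555, 0.0204, 0.1703]
ee_rot: [0.002, 0.999, 0.041, -0.001]
force: [-0.2, -0.2, -1.5]
finger_gap: 0.0212
```

```bash
python3 - <<'E'
from h import *
for t in ['scene0','side0']:
    s=load(t);P=cloud(s);X,Y,Z=P[...,0],P[...,1],P[...,2]
    f=s['frame'].astype(int); g=(f[...,1]>f[...,0]+25)&(f[...,1]>f[...,2]+25)
    Q=P[g&(X<.9)&(X>.3)&(Y<-.2)&(Z>.02)]; print(t,len(Q),np.nanmin(Q,0),np.nanmax(Q,0),np.nanmedian(Q,0))
s=load('scene0');print('jar',px(s,249,203),'spout',px(s,107,279),px(s,130,271)); print(px(load('side0'),505,321))
E
```

```text
scene0 1338 [ 0.69065586 -0.29500691  0.02168301] [ 0.75113497 -0.23185082  0.13142235] [ 0.73412528 -0.25284512  0.09439165]
side0 932 [ 0.6754604  -0.30876074  0.02065596] [ 0.73763326 -0.2519209   0.12915053] [ 0.70480956 -0.2965354   0.09801198]
jar [ 0.37245788 -0.16628655  0.06753044] spout [ 0.7466448  -0.30589693  0.17421717] [ 0.71891824 -0.27374865  0.17541474]
[ 0.83194923 -0.21118129  0.04243591]
```

Request:
{"name": "play_rows", "arguments": {
  "series": [0, -10, 25, 0, 1, -2, -40, 35, 0, 1, -4, -80, 35, 0, 1, -6, -120, 35, 0, 1, -8, -160, 35, 0, 1]
}}

```text
time_s: 4.2
ee_pos: [0.5476, -0.141, 0.2065]
ee_rot: [0.001, 0.999, 0.041, -0.0]
force: [0.9, -0.2, -1.2]
finger_gap: 0.0211
```

Request:
{"name": "play_rows", "arguments": {
  "series": [0, -40, 0, 0, 1, -2, -80, 0, 0, 1, -4, -120, 0, 0, 1, -4, -160, 0, 0, 1, -4, -190, 0, 0, 1]
}}

```text
time_s: 4.7
ee_pos: [0.543, -0.334, 0.2075]
ee_rot: [0.002, 0.999, 0.04, -0.0]
force: [0.0, 0.6, -0.3]
finger_gap: 0.0214
```

```bash
python3 - <<'E'
from h import *
s=snap('wrist','wrist2'); o=telemetry.observe(); print(o['ee_pos'],o['ee_rot'],o['force'],o['finger_gap'])
snap('scene','scene2');snap('side','side2')
E
```

```text
[ 0.54137878 -0.33952352  0.20779821] [ 4.89368366e-03  9.99289293e-01  3.73744633e-02 -3.31390505e-04] [-0.19785418 -4.83142373 -0.88140893] 0.02124691971001727
```

View pics/wrist2.png

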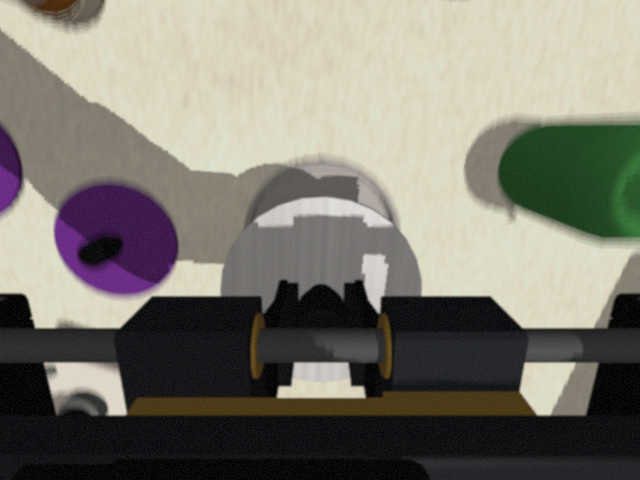

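View pics/side2.png

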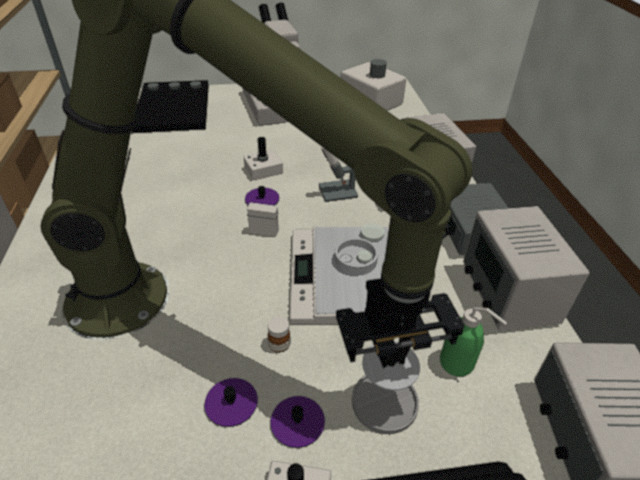

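View pics/scene2.png

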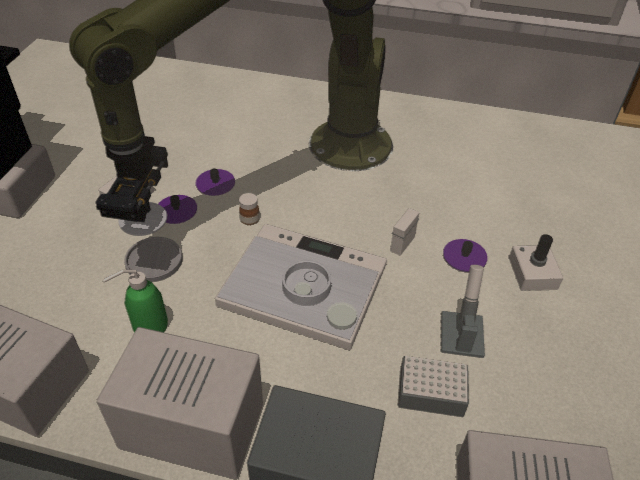

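```bash
python3 - <<'E'
from h import *
from scipy.optimize import least_squares
o=telemetry.observe(); print(o['ee_pos'],o['ee_rot'])
for t in ['wrist2','scene2','side2']:
    s=load(t);P=cloud(s);X,Y,Z=P[...,0],P[...,1],P[...,2]
    d=np.hypot(X-.542,Y+.338)
    m=(d<.06)&(Z>.105)&(Z<.15); Q=P[m]
    if len(Q)>50:
        Q=Q[abs(Q[:,2]-np.median(Q[:,2]))<.006]
        A=np.c_[Q[:,:2]-[.542,-.338],np.ones(len(Q))];c=np.linalg.lstsq(A,Q[:,2],rcond=None)[0]
        print(t,'disc plane',len(Q),c)
        h=cv2.convexHull(Q[:,:2].astype(np.float32))[:,0]
        print(cv2.minEnclosingCircle(h))
    m=(d<.08)&(Z>.0125)&(Z<.02);Q=P[m]; r=least_squares(lambda p:np.hypot(Q[:,0]-p[0],Q[:,1]-p[1])-.0605,[.542,-.338],loss='soft_l1',f_scale=.002).x
    print(t,'tray',len(Q),r)
E
```

```text
[ 0.54244165 -0.33396999  0.20722224] [ 2.30804269e-03  9.99254787e-01  3.85256093e-02 -5.67378758e-04]
wrist2 disc plane 16494 [ 0.00078171 -0.00384208  0.13195754]
((0.542695939540863, -0.33480727672576904), 0.0503728948533535)
wrist2 tray 1521 [ 0.54379804 -0.33736085]
scene2 disc plane 843 [ 1.15551392e-04 -1.04939424e-02  1.33128912e-01]
((0.5423955321311951, -0.33877116441726685), 0.052271563559770584)
scene2 tray 344 [ 0.54608909 -0.33680437]
side2 disc plane 1532 [ 0.00194699 -0.00300172  0.1305052 ]
((0.5409848093986511, -0.3405996561050415), 0.050496961921453476)
side2 tray 365 [ 0.54326463 -0.33969739]
```

Request:
{"name": "play_rows", "arguments": {
  "series": [1.5, -3.5, -25, 0, 1, 1.5, -3.5, -55, 0, 1, 1.5, -3.5, -80, 0, 1, 1.5, -3.5, -98, 0, 1, 1.5, -3.5, -107, 0, 1]
}}

```text
time_s: 5.35
ee_pos: [0.5439, -0.3356, 0.0987]
ee_rot: [0.001, 0.999, 0.039, -0.001]
force: [0.2, 0.7, -0.0]
finger_gap: 0.0214
```

Request:
{"name": "play_rows", "arguments": {
  "series": [0, 0, -1, 0, 1, 0, 0, -2, 0, 1, 0, 0, -4, 0, 1, 0, 0, -6, 0, 1, 0, 0, -6, 0, 1]
}}

```text
time_s: 5.85
ee_pos: [0.5441, -0.3357, 0.093]
ee_rot: [0.001, 0.999, 0.039, -0.001]
force: [0.7, -0.3, -1.6]
finger_gap: 0.0212
```

Request:
{"name": "play_rows", "arguments": {
  "series": [0, -2, -1, 0, 1, 0, -2, -2, 0, 1, 0, -2, -3, 0, 1, 0, -2, -3, 0, 1, 0, -2, -3, 0, 1]
}}

```text
time_s: 6.35
ee_pos: [0.544, -0.3382, 0.0907]
ee_rot: [0.002, 0.999, 0.039, -0.001]
force: [-2.7, 0.2, 5.1]
finger_gap: 0.0214
```

Contact at the height I worked out. Releasing slowly.

Request:
{"name": "play_rows", "arguments": {
  "series": [0, 0, 0, 0, 0.7, 0, 0, 0, 0, 0.6, 0, 0, 0, 0, 0.4, 0, 0, 0, 0, 0.2, 0, 0, 0, 0, 0.2]
}}

```text
time_s: 6.85
ee_pos: [0.5441, -0.3381, 0.0905]
ee_rot: [0.002, 0.999, 0.039, -0.001]
force: [-0.1, 1.0, 0.3]
finger_gap: 0.05
```

Request:
{"name": "play_rows", "arguments": {
  "series": [0, 0, 0, 0, 0.2, 0, 0, 5, 0, 0.2, 0, 0, 40, 0, 0.2, 0, 0, 80, 0, 0.2, 0, 0, 120, 0, 0.2]
}}

```text
time_s: 7.35
ee_pos: [0.5437, -0.338, 0.2119]
ee_rot: [0.002, 0.999, 0.039, -0.001]
force: [-0.0, 0.2, -0.0]
finger_gap: 0.0693
```

```bash
python3 - <<'E'
from h import *
o=telemetry.observe(); print(o['ee_pos'],o['finger_gap'])
for t in ['wrist','scene','side']:
    s=snap(t,t+'3');P=cloud(s);X,Y,Z=P[...,0],P[...,1],P[...,2]
    d=np.hypot(X-.542,Y+.338)
    m=(d<.058)&(Z>.004)&(Z<.026); Q=P[m]
    Q=Q[abs(Q[:,2]-np.median(Q[:,2]))<.004]
    A=np.c_[Q[:,:2]-[.542,-.338],np.ones(len(Q))];c=np.linalg.lstsq(A,Q[:,2],rcond=None)[0]
    print(t,len(Q),c)
    m=(d<.055)&(Z>.03)&(Z<.06);
    if m.sum(): print('knob',cv2.minEnclosingCircle(P[m][:,:2].astype(np.float32)),np.nanmax(P[m],0))
s=load('scene3');crop(s,90,200,220,310,5,'c3');crop(s,220,220,400,340,4,'c3b')
E
```

```text
[ 0.54371768 -0.33802226  0.21191928] 0.06932930883552074
wrist 11421 [-0.00070589  0.00090754  0.01514595]
knob ((0.5438783168792725, -0.33823758363723755), 0.0110976817086339) [ 0.55441764 -0.3272403   0.05114372]
scene 1077 [0.00237733 0.0013812  0.01582321]
knob ((0.5457636117935181, -0.3385331630706787), 0.012579688802361488) [ 0.55823563 -0.32742622  0.05469307]
side 1973 [ 0.00218613 -0.00212607  0.01361019]
knob ((0.5425776243209839, -0.34188589453697205), 0.011807969771325588) [ 0.55403353 -0.33018553  0.051675  ]
```

View pics/c3.png

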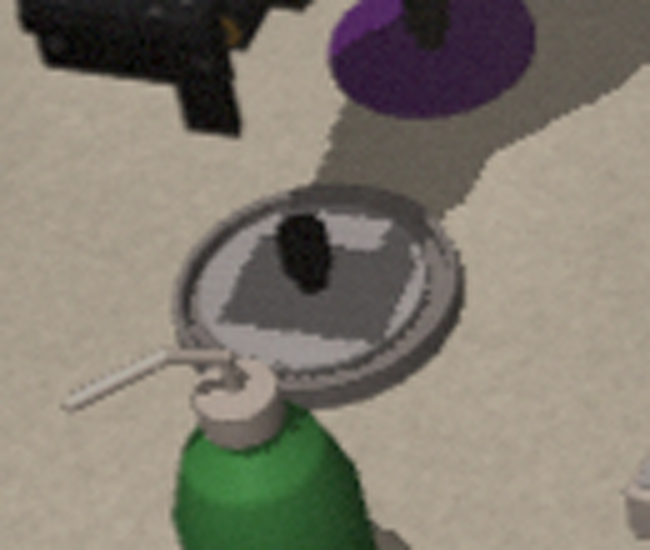

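View pics/c3b.png

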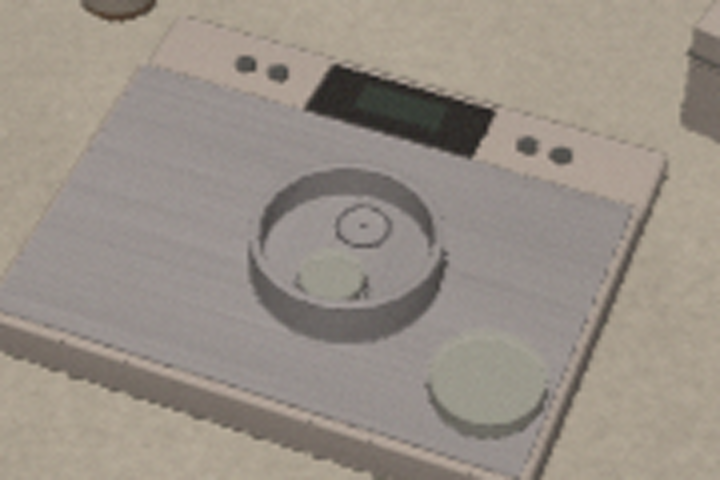

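Request:
{"name": "play_rows", "arguments": {
  "series": [0, 35, 30, 0, 0, 3, 75, 60, 0, 0, 6, 115, 80, 0, 0, 9, 155, 80, 0, 0, 11, 195, 80, 0, 0]
}}

```text
time_s: 8.0
ee_pos: [0.5563, -0.1426, 0.2942]
ee_rot: [0.003, 0.999, 0.039, 0.002]
force: [0.6, 0.4, 0.1]
finger_gap: 0.0867
```

Request:
{"name": "play_rows", "arguments": {
  "series": [0, 40, 0, 0, 0, 0, 80, 0, 0, 0, 0, 120, 0, 0, 0, 0, 140, 0, 0, 0, 0, 145, 0, 0, 0]
}}

```text
time_s: 8.5
ee_pos: [0.5557, 0.0062, 0.2929]
ee_rot: [0.002, 0.999, 0.042, 0.001]
force: [-0.0, -1.2, -0.2]
finger_gap: 0.0871
```

```bash
python3 - <<'E'
from h import *
o=telemetry.observe(); print(o['ee_pos'],o['finger_gap'])
s=snap('wrist','wrist4'); print(px(load('scene3'),310.75,276.5)); crop(s,200,100,440,300,3,'c4')
E
```

```text
[0.55565692 0.00619182 0.29289053] 0.08706706056115598
[0.5343539  0.02349631 0.04490265]
```

View pics/c4.png

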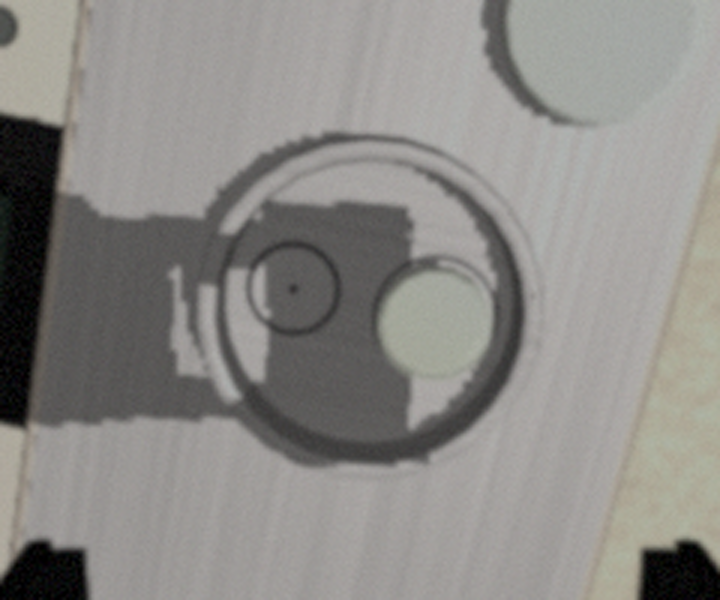

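```bash
python3 - <<'E'
from h import *
s=load('wrist4'); print('dot',px(s,297.7,196),'dish',px(s,345,206)); P=cloud(s);X,Y,Z=P[...,0],P[...,1],P[...,2]
d=np.hypot(X-.5565,Y-.02); m=(d<.06)&(Z>.06)&(Z<.068);print(m.sum(),cv2.minEnclosingCircle(P[m][:,:2].astype(np.float32)))
m=(d<.06)&(Z>.039)&(Z<.045);print(np.median(Z[m]))
E
```

```text
dot [0.53315497 0.02269212 0.04341842] dish [0.57687399 0.01901578 0.05333635]
2395 ((0.5561763048171997, 0.019956834614276886), 0.0509384386241436)
0.042343537699197964
```

Request:
{"name": "play_rows", "arguments": {
  "series": [-2, 40, 0, 0, 0, -4, 85, 5, 0, 0, -6, 130, 8, 0, 0, -8, 175, 8, 0, 0, -10, 220, 8, 0, 0]
}}

```text
time_s: 9.05
ee_pos: [0.5465, 0.2238, 0.3009]
ee_rot: [0.003, 0.999, 0.039, 0.001]
force: [0.2, -0.3, 0.7]
finger_gap: 0.087
```

Request:
{"name": "play_rows", "arguments": {
  "series": [0, 40, 0, 0, 0, 0, 70, 0, 0, 0, 0, 85, 0, 0, 0, 0, 85, 0, 0, 0, 0, 85, 0, 0, 0]
}}

```text
time_s: 9.55
ee_pos: [0.5475, 0.3059, 0.3007]
ee_rot: [0.004, 0.999, 0.038, 0.001]
force: [0.1, -0.7, 0.8]
finger_gap: 0.0871
```

```bash
python3 - <<'E'
from h import *
o=telemetry.observe(); print(o['ee_pos'],o['ee_rot'])
s=snap('wrist','wrist5');
E
```

```text
[0.54745819 0.30587475 0.30065871] [0.00437026 0.99927612 0.03776925 0.00126972]
```

View pics/wrist5.png

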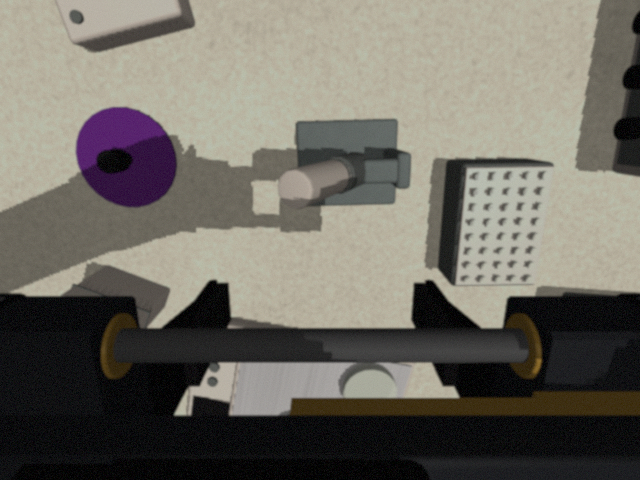

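```bash
python3 - <<'E'
from h import *
from scipy.optimize import least_squares
for t in ['wrist5','scene0','side0']:
    s=load(t);P=cloud(s);f=s['frame'].astype(int);X,Y,Z=P[...,0],P[...,1],P[...,2]
    m=(np.hypot(X-.54,Y-.346)<.06)&(Z>.108)&(Z<.155); Q=P[m]
    def ax(p): 
        u=np.array([-np.sin(p[2])*np.cos(p[3]),-np.sin(p[2])*np.sin(p[3]),np.cos(p[2])]); return u
    def res(p):
        u=ax(p); D=Q-np.array([p[0],p[1],.130]); return np.linalg.norm(np.cross(D,u),axis=1)-.013
    r=least_squares(res,[.545,.346,.436,.09],loss='soft_l1',f_scale=.001); p=r.x
    print(t,len(Q),np.round(p,4),'deg',np.degrees(p[2:]),'rms',np.sqrt(np.mean(res(p)**2)))
    m=(np.hypot(X-.575,Y-.35)<.09)&(Z>.007)&(Z<.017)
    print(cv2.minAreaRect((P[m][:,:2]*1000).astype(np.float32)))
    m=(np.hypot(X-.54,Y-.346)<.07)&(Z>.125); print('top z',np.nanmax(Z[m]))
s=load('wrist5');print('sleeve/post',[np.round(px(s,*q),4) for q in [(352,170),(380,170),(403,168),(347,150),(298,186)]])
E
```

```text
wrist5 1099 [0.5416 0.3476 0.4364 0.1036] deg [25.00666306  5.93337672] rms 0.0002687971464957528
((570.3804321289062, 350.6390380859375), (100.1865463256836, 85.05850982666016), 5.604899883270264)
top z 0.3488484309756585
scene0 343 [0.5422 0.3468 0.4406 0.1062] deg [25.2448768   6.08426004] rms 0.0016625245166249315
((571.7281494140625, 349.3641357421875), (124.34356689453125, 118.4429931640625), 33.97065734863281)
top z 0.1690076388714904
side0 160 [0.5392 0.3457 0.4398 0.0985] deg [25.19896866  5.64178837] rms 0.002072800179986928
((568.4063110351562, 345.0618896484375), (98.86466979980469, 86.78829956054688), 5.011682510375977)
top z 0.16771319788016892
sleeve/post [array([0.5682, 0.3546, 0.1026]), array([0.5931, 0.3541, 0.082 ]), array([0.6117, 0.3572, 0.0826]), array([0.5695, 0.3642, 0.0135]), array([0.5303, 0.3486, 0.1622])]
```

```bash
python3 - <<'E'
from h import *
o=telemetry.observe(); print(np.round(o['joints'],3))
from scipy.spatial.transform import Rotation as R
w,x,y,z=o['ee_rot'];print(R.from_quat([x,y,z,w]).as_matrix())
E
```

```text
[-0.859  0.275  0.374  1.513 -0.092  1.374 -0.405]
[[ 0.99720823  0.07460307  0.00318179]
 [ 0.07462701 -0.99717763 -0.00822091]
 [ 0.00255951  0.00843541 -0.99996115]]
```

Request:
{"name": "play_rows", "arguments": {
  "series": [-3, 10, 0, 0.14, 0, -6, 20, 0, 0.28, 0, -10.5, 30, 0, 0.42, 0, -10.5, 41, 0, 0.56, 0, -10.5, 41, 0, 0.7, 0]
}}

```text
time_s: 10.1
ee_pos: [0.5374, 0.3457, 0.3012]
ee_rot: [0.003, 0.925, 0.38, 0.003]
force: [0.2, 1.3, 0.2]
finger_gap: 0.0871
```

Request:
{"name": "play_rows", "arguments": {
  "series": [0, 0, 0, 0.14, 0, 0, 0, 0, 0.28, 0, 0, 0, 0, 0.42, 0, 0, 0, 0, 0.56, 0, 0, 0, 0, 0.7, 0]
}}

```text
time_s: 10.6
ee_pos: [0.5385, 0.3427, 0.3017]
ee_rot: [0.003, 0.738, 0.675, 0.004]
force: [-0.5, 1.1, -0.6]
finger_gap: 0.0869
```

Request:
{"name": "play_rows", "arguments": {
  "series": [-1.5, 4.4, 0, 0.12, 0, -1.5, 4.4, -25, 0.19, 0, -1.5, 4.4, -60, 0.19, 0, -1.5, 4.4, -95, 0.19, 0.1, -1.5, 4.4, -110, 0.19, 0.3],
  "squeeze": 8
}}

```text
time_s: 11.1
ee_pos: [0.5365, 0.3435, 0.1884]
ee_rot: [0.002, 0.672, 0.741, 0.001]
force: [-0.4, -0.2, -0.3]
finger_gap: 0.0777
```

```bash
python3 - <<'E'
from h import *
o=telemetry.observe(); print(o['ee_pos'],o['ee_rot'],o['force'],o['finger_gap'])
s=snap('scene','scene6'); crop(s,420,200,540,350,4,'c6'); s=snap('wrist','wrist6')
E
```

```text
[0.5364912  0.34347176 0.18843003] [0.0022778  0.67193506 0.74060509 0.0014753 ] [-0.37487693 -0.18597371 -0.25790666] 0.07767457584374846
```

View pics/c6.png

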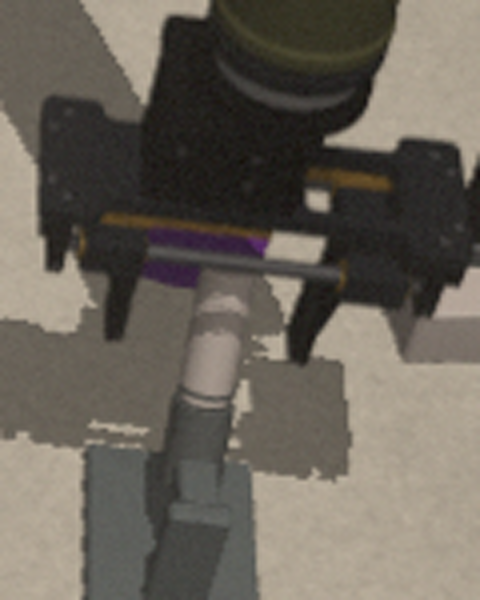

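View pics/wrist6.png

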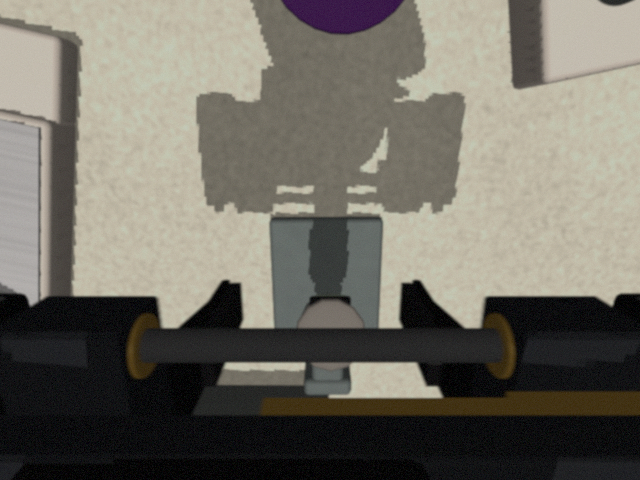

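Request:
{"name": "play_rows", "arguments": {
  "series": [0.5, 3.6, 2, 0, 0.3, 0.5, 3.6, 2, 0, 0.5, 0.5, 3.6, 2, 0, 0.8, 0.5, 3.6, 2, 0, 1, 0.5, 3.6, 2, 0, 1],
  "squeeze": 8
}}

```text
time_s: 11.7
ee_pos: [0.5372, 0.3484, 0.1921]
ee_rot: [0.002, 0.671, 0.741, 0.002]
force: [-0.1, -1.3, 0.3]
finger_gap: 0.0371
```

Request:
{"name": "play_rows", "arguments": {
  "series": [0, 0, 0, 0, 1, 0, 0, 0, 0, 1, 0, 0, 0, 0, 1, 0, 0, 0, 0, 1, 0, 0, 0, 0, 1]
}}

```text
time_s: 12.2
ee_pos: [0.5372, 0.3484, 0.1923]
ee_rot: [0.002, 0.672, 0.741, 0.002]
force: [-0.6, -0.4, 2.0]
finger_gap: 0.0255
```

Gripped (25.5 mm for the 26 mm handle). Drawing out along the leaning axis.

Request:
{"name": "play_rows", "arguments": {
  "series": [-2.1, -0.2, 4.5, 0, 1, -6.3, -0.7, 13.6, 0, 1, -12.6, -1.3, 27.2, 0, 1, -18.9, -2, 40.8, 0, 1, -25.2, -2.6, 54.4, 0, 1]
}}

```text
time_s: 12.7
ee_pos: [0.5114, 0.346, 0.2485]
ee_rot: [0.002, 0.671, 0.741, 0.003]
force: [1.1, 0.2, -1.0]
finger_gap: 0.0255
```

Request:
{"name": "play_rows", "arguments": {
  "series": [-4.2, -0.4, 9, 0, 1, -10.5, -1.1, 22.7, 0, 1, -16.8, -1.8, 36.2, 0, 1, -20, -2, 43, 0, 1, -20, -2, 43, 0, 1]
}}

```text
time_s: 13.2
ee_pos: [0.4913, 0.3444, 0.2932]
ee_rot: [0.002, 0.671, 0.741, 0.004]
force: [-0.4, 0.2, -0.9]
finger_gap: 0.026
```

```bash
python3 - <<'E'
from h import *
o=telemetry.observe(); print(o['ee_pos'],o['ee_rot'],o['force'],o['finger_gap'])
s=snap('scene','scene7'); crop(s,400,180,560,360,3,'c7'); s=snap('side','side7');crop(s,260,80,440,230,4,'c7s')
E
```

```text
[0.49131999 0.34442542 0.29320786] [0.00226691 0.67118252 0.74127763 0.0040441 ] [-0.38814441  0.24743047 -0.86060354] 0.025978241823752978
```

View pics/c7.png

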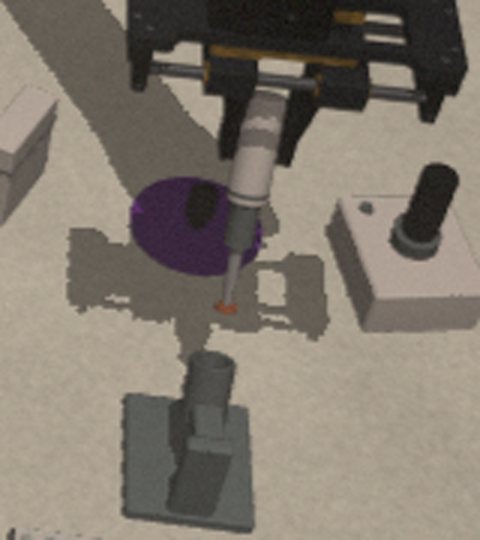

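View pics/c7s.png

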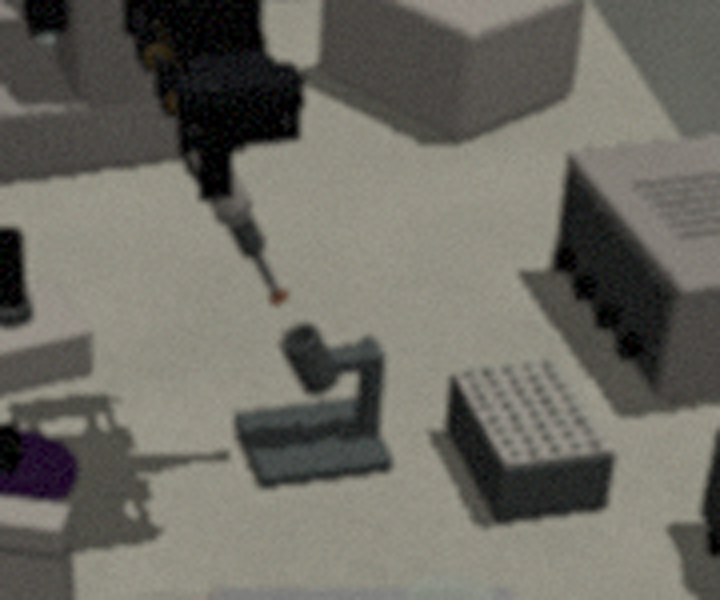

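Request:
{"name": "play_rows", "arguments": {
  "series": [-12, -1, 0, 0, 1, -24, -2, -3, 0, 1, -24, -2, -25, 0, 1, -24, -2, -45, 0, 1, -24, -2, -62, 0, 1]
}}

```text
time_s: 13.8
ee_pos: [0.4657, 0.3416, 0.2277]
ee_rot: [0.002, 0.671, 0.741, 0.002]
force: [-0.0, -0.4, -0.1]
finger_gap: 0.0258
```

```bash
cat > th.py <<'E'
from h import *
from scipy.optimize import least_squares
from scipy.spatial.transform import Rotation as R
def thermo(s,o):
    # cylinder fit of white handle below/around pads
    P=cloud(s);f=s['frame'].astype(float);g=np.array(o['ee_pos'])+[0,0,-.051]
    D=P-g; bright=f.mean(-1)>60
    out=[]
    m=(np.hypot(D[...,0],D[...,1])<.05)&(D[...,2]<-.021)&(D[...,2]>-.04)&bright; Q=P[m]
    return Q
E
python3 - <<'E'
from th import *
o=telemetry.observe(); print(o['ee_pos'],o['force'],o['finger_gap'])
s=snap('scene','scene8'); crop(s,400,180,560,360,3,'c8'); s=snap('side','side8');crop(s,260,80,440,230,4,'c8s')
E
```

```text
[0.46565043 0.34164489 0.22768197] [-0.02129905 -0.35995462 -0.11061979] 0.025843264068654198
```

View pics/c8.png

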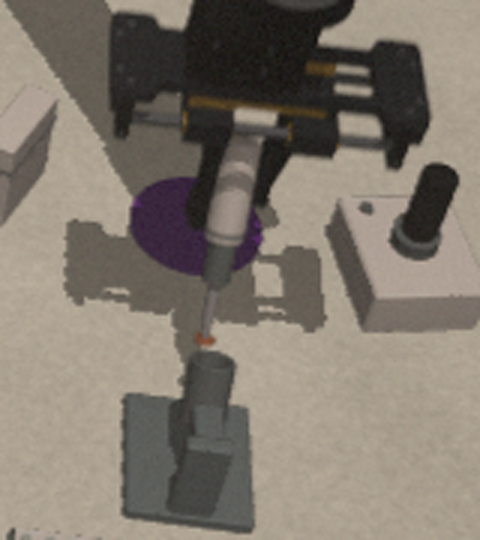

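View pics/c8s.png

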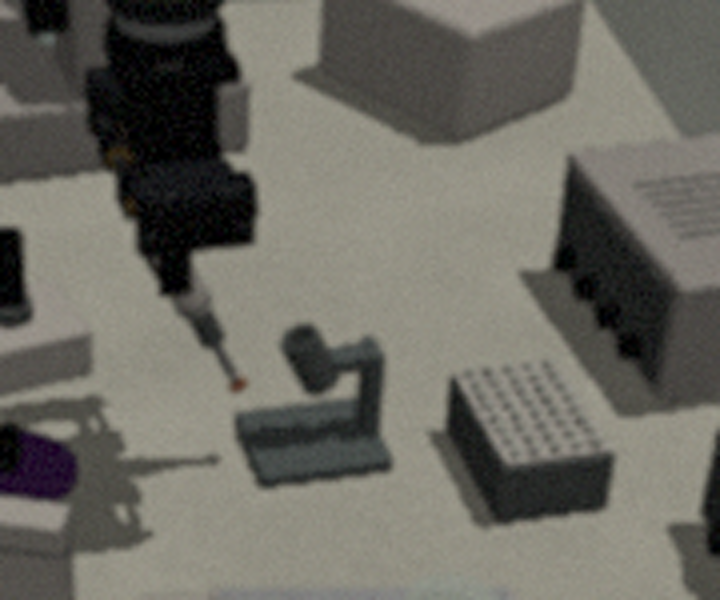

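```bash
cat > th.py <<'E'
from h import *
from scipy.optimize import least_squares
def copper(s,lo,hi):
    f=s['frame'].astype(float);r=f/ (f.sum(-1,keepdims=True)+1);P=cloud(s)
    m=(r[...,0]>.44)&(f[...,0]>60)&np.all((P>lo)&(P<hi),-1)
    return P[m],np.argwhere(m)
def axisfit(s,g,zlo,zhi,r=.013,x0=(0,0)):
    # fit cylinder of radius r to points with z in (zlo,zhi) near g
    P=cloud(s);D=P-g
    m=(np.hypot(D[...,0],D[...,1])<.05)&(P[...,2]>zlo)&(P[...,2]<zhi);Q=P[m];zc=(zlo+zhi)/2
    def res(p):
        u=np.array([p[2],p[3],1]);u/=np.linalg.norm(u);return np.linalg.norm(np.cross(Q-[p[0],p[1],zc],u),axis=1)-r
    p=least_squares(res,[g[0],g[1],*x0],loss='soft_l1',f_scale=.001).x
    return len(Q),np.round([p[0],p[1],zc],4),'tilt deg x,y',np.round(np.degrees(np.arctan(p[2:])),2),'rms',np.sqrt(np.mean(res(p)**2))
E
python3 - <<'E'
from th import *
for t in ['scene8','side8']:
    s=load(t); Q,ij=copper(s,[.4,.25,.03],[.6,.42,.2]); print(t,len(Q),np.median(Q,0) if len(Q) else '', np.median(ij,0) if len(Q) else '')
    print(axisfit(s,[.478,.343,.14],.138,.155,.013,(-.46,-.05)))
    P=cloud(s); D=P-[.49,.344,.12]; m=(np.hypot(D[...,0],D[...,1])<.05)&(P[...,2]>.05)
    for z in range(50,175,8):
        mm=m&(P[...,2]>z/1000)&(P[...,2]<(z+8)/1000)
        if mm.sum(): print(z+4,mm.sum(),np.round(np.median(P[mm],0),4))
E
```

```text
scene8 12 [0.51845971 0.34531351 0.07186249] [293.  467.5]
(100, array([0.4793, 0.3421, 0.1465]), 'tilt deg x,y', array([-20.28,  -0.47]), 'rms', np.float64(0.0017571841575454476))
62 2 [0.5152 0.3454 0.0645]
70 20 [0.5181 0.3454 0.0705]
78 14 [0.5137 0.3436 0.0775]
86 17 [0.511  0.3448 0.0855]
94 16 [0.506  0.3436 0.0933]
102 16 [0.5035 0.3434 0.1028]
110 16 [0.5032 0.3436 0.1118]
118 40 [0.5011 0.3418 0.1171]
126 42 [0.4978 0.3433 0.1259]
134 37 [0.4952 0.3416 0.1337]
142 43 [0.4923 0.3394 0.143 ]
150 53 [0.4896 0.3421 0.1498]
158 78 [0.4845 0.3391 0.1585]
166 86 [0.4784 0.3401 0.1659]
174 98 [0.477  0.3416 0.1741]
side8 1 [0.51274249 0.33895176 0.06477313] [176. 319.]
(45, array([0.4724, 0.3383, 0.1465]), 'tilt deg x,y', array([-39.38, -26.81]), 'rms', np.float64(0.002797033396818142))
62 13 [0.5124 0.3395 0.061 ]
70 4 [0.5084 0.3391 0.0694]
78 8 [0.5038 0.339  0.0795]
86 6 [0.5023 0.3379 0.0874]
94 9 [0.498  0.3374 0.0936]
102 10 [0.489  0.3352 0.1028]
110 23 [0.4921 0.3333 0.111 ]
118 16 [0.4874 0.3324 0.1195]
126 15 [0.4832 0.3332 0.1247]
134 20 [0.4786 0.3292 0.1343]
142 25 [0.4774 0.3277 0.1427]
150 20 [0.4787 0.3294 0.1512]
158 28 [0.4666 0.3172 0.1589]
166 26 [0.4638 0.3178 0.1666]
174 26 [0.4599 0.3171 0.1747]
```

Request:
{"name": "play_rows", "arguments": {
  "series": [12, 1.2, 0, 0, 1, 24, 2.5, 0, 0, 1, 36, 3.7, 0, 0, 1, 46, 4.7, 0, 0, 1, 55, 5.7, 0, 0, 1]
}}

```text
time_s: 14.4
ee_pos: [0.5209, 0.3466, 0.2262]
ee_rot: [0.002, 0.671, 0.741, -0.001]
force: [-2.0, -0.4, -0.6]
finger_gap: 0.0258
```

```bash
python3 - <<'E'
from th import *
o=telemetry.observe(); print(o['ee_pos'],o['force'],o['finger_gap'])
s=snap('scene','scene9'); crop(s,400,180,560,360,3,'c9'); s=snap('side','side9');crop(s,260,80,440,230,4,'c9s')
E
```

```text
[0.52087939 0.34655839 0.22621848] [-2.02055065 -0.42924347 -0.6270868 ] 0.025823530265341944
```

View pics/c9.png

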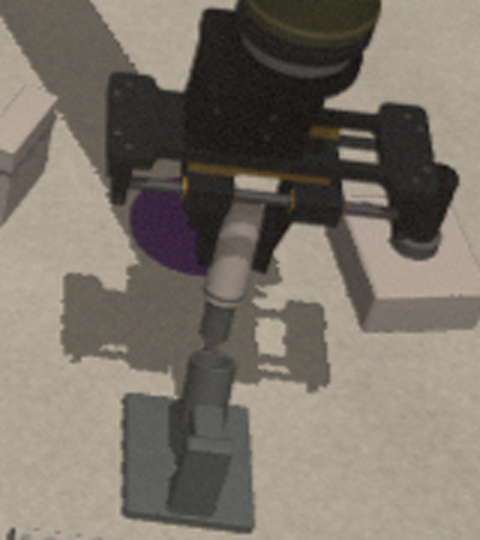

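View pics/c9s.png

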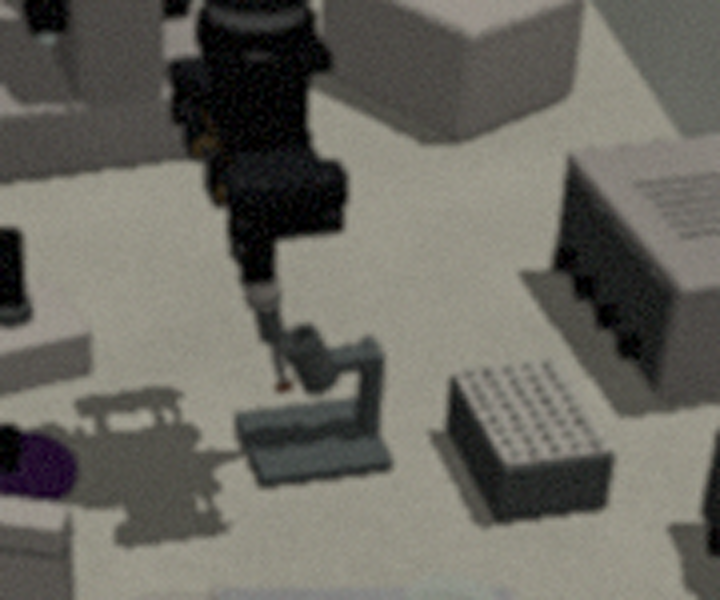

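Request:
{"name": "play_rows", "arguments": {
  "series": [5, 0.5, 0, 0, 1, 10, 1, 0, 0, 1, 15, 1.5, 0, 0, 1, 19, 2, 0, 0, 1, 19, 2, 0, 0, 1]
}}

```text
time_s: 15.0
ee_pos: [0.5409, 0.3483, 0.2259]
ee_rot: [0.002, 0.672, 0.741, -0.0]
force: [-0.4, -0.5, -1.0]
finger_gap: 0.026
```

```bash
python3 - <<'E'
from th import *
o=telemetry.observe(); print(o['ee_pos'],o['force'],o['finger_gap'])
s=snap('scene','scene10'); crop(s,400,180,560,360,3,'c10'); s=snap('side','side10');crop(s,260,80,440,230,4,'c10s')
E
```

```text
[0.54086934 0.3483338  0.22591134] [-0.4390785  -0.47650537 -0.98638059] 0.026036275123209524
```

View pics/c10s.png

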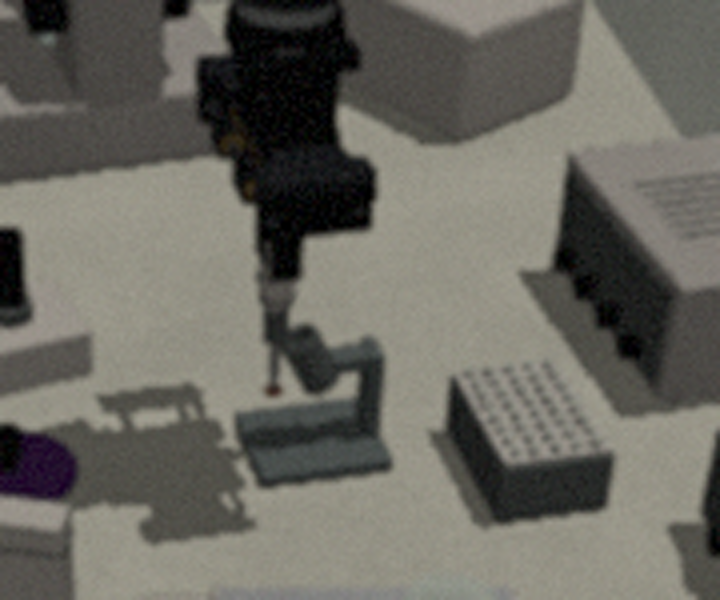

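Request:
{"name": "play_rows", "arguments": {
  "series": [-10, -1, 0, 0, 1, -20, -2, 5, 0, 1, -30, -8, 25, 0, 1, -30, -28, 45, 0, 1, -30, -58, 60, 0, 1],
  "squeeze": 20
}}

```text
time_s: 15.6
ee_pos: [0.509, 0.2921, 0.2876]
ee_rot: [0.002, 0.67, 0.742, 0.001]
force: [0.4, -0.6, -0.8]
finger_gap: 0.0255
```

Request:
{"name": "play_rows", "arguments": {
  "series": [2, -30, 0, 0, 1, 5, -60, 0, 0, 1, 5, -75, 0, 0, 1, 5, -80, 0, 0, 1, 5, -80, 0, 0, 1]
}}

```text
time_s: 16.1
ee_pos: [0.5136, 0.2125, 0.2878]
ee_rot: [0.002, 0.67, 0.742, 0.001]
force: [0.4, 0.2, -0.5]
finger_gap: 0.0255
```

```bash
python3 - <<'E'
from th import *
o=telemetry.observe(); print(o['ee_pos'],o['force'],o['finger_gap']); g=o['ee_pos']
for t in ['scene','side']:
    s=snap(t,t+'11')
    Q,ij=copper(s,g-[.06,.06,.25],g-[-.06,-.06,.1]); print(t,len(Q),np.median(Q,0) if len(Q) else '',np.median(ij,0) if len(Q) else '')
    P=cloud(s); D=P-g; m=(np.hypot(D[...,0],D[...,1])<.05)
    for z in range(-180,-72,8):
        mm=m&(D[...,2]>z/1000)&(D[...,2]<(z+8)/1000)
        if mm.sum(): print(z+4,mm.sum(),np.round(np.median(P[mm],0),4))
    u=int(np.median(ij[:,1])) if len(ij) else 400; v=int(np.median(ij[:,0])) if len(ij) else 250
    crop(s,u-75,v-110,u+75,v+40,4,'c11'+t)
E
```

```text
[0.51357179 0.21253153 0.28777038] [ 0.41408331  0.22255791 -0.54572   ] 0.025464603093368267
scene 23 [0.51632441 0.2123191  0.118827  ] [264. 405.]
-176 1 [0.5184 0.2131 0.1157]
-168 28 [0.5164 0.2114 0.1188]
-160 8 [0.5173 0.2121 0.1277]
-152 14 [0.5162 0.2116 0.1365]
-144 11 [0.5164 0.2114 0.144 ]
-136 6 [0.5163 0.2116 0.1504]
-128 14 [0.52   0.2119 0.1615]
-120 28 [0.5206 0.2132 0.1682]
-112 27 [0.5211 0.2108 0.1768]
-104 26 [0.5217 0.2121 0.1835]
-96 22 [0.5232 0.2124 0.1928]
-88 41 [0.524  0.2112 0.1995]
-80 42 [0.5246 0.2115 0.2079]
-72 47 [0.5238 0.2135 0.217 ]
side 9 [0.51407499 0.20901621 0.11583709] [188. 327.]
-176 9 [0.5101 0.2115 0.1146]
-168 9 [0.5116 0.2085 0.1166]
-160 8 [0.5106 0.2088 0.1278]
-152 6 [0.5115 0.2083 0.1345]
-144 9 [0.5109 0.2078 0.1425]
-136 6 [0.5121 0.2068 0.1514]
-128 15 [0.5122 0.2041 0.1609]
-120 19 [0.5093 0.2038 0.1675]
-112 18 [0.5106 0.2044 0.1749]
-104 20 [0.5105 0.202  0.1823]
-96 22 [0.5111 0.2012 0.1911]
-88 33 [0.5086 0.2009 0.1994]
-80 26 [0.5059 0.2022 0.207 ]
-72 20 [0.5068 0.1934 0.2181]
```

```bash
python3 - <<'E'
from th import *
def proj(s,p):
    K=s['camera_matrix'];c=s['view']@np.r_[p,1];return np.array([K[0,0]*c[0]/-c[2]+K[0,2],K[1,1]*-c[1]/-c[2]+K[1,2]])
g=telemetry.observe()['ee_pos']
for t in ['scene11','side11']:
    s=load(t)
    a=proj(s,g-[0,0,.06]);b=proj(s,g-[0,0,.172]);print(t,a,b)
    k=5;c=(a+b)/2;u0,v0=int(c[0]-60),int(c[1]-50)
    im=cv2.resize(s['frame'][v0:v0+100,u0:u0+120,::-1],None,fx=k,fy=k,interpolation=cv2.INTER_CUBIC)
    im=cv2.convertScaleAbs(im,alpha=1.6)
    for q in (a,b): cv2.circle(im,tuple(int(w) for w in ((q-[u0,v0]+.5)*k)),3,(0,255,0),1)
    cv2.imwrite(f'pics/v_{t}.png',im)
E
```

```text
scene11 [413.13733771 224.18748224] [405.83591238 264.37638839]
side11 [327.42897434 148.53422847] [326.25317794 186.55966224]
```

View pics/v_side11.png

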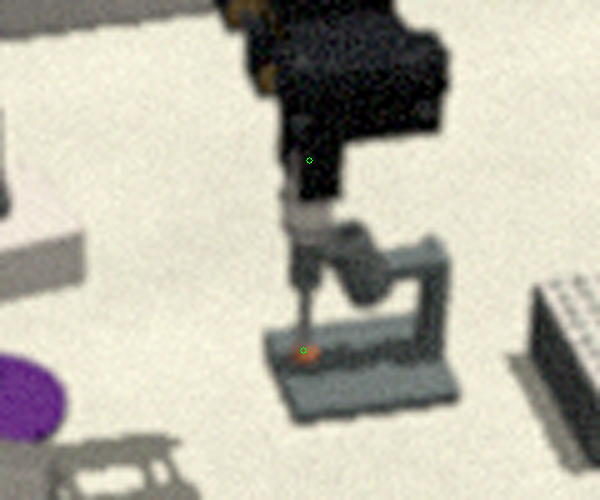

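View pics/v_scene11.png

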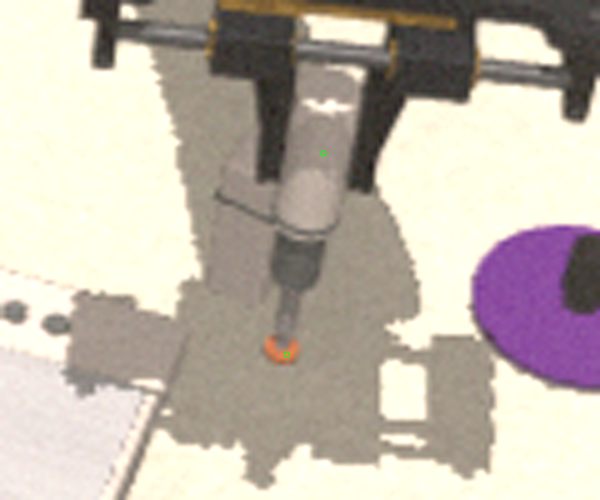

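Request:
{"name": "play_rows", "arguments": {
  "series": [4, -40, 0, 0, 1, 8, -80, 0, 0, 1, 12, -120, 0, 0, 1, 16, -155, 0, 0, 1, 18.4, -180, 0, 0, 1]
}}

```text
time_s: 16.7
ee_pos: [0.5321, 0.0328, 0.2874]
ee_rot: [0.002, 0.669, 0.743, 0.001]
force: [-0.1, -0.1, -1.9]
finger_gap: 0.0255
```

Request:
{"name": "play_rows", "arguments": {
  "series": [0, -9.5, -10, 0, 1, 0, -9.5, -25, 0, 1, 0, -9.5, -40, 0, 1, 0, -9.5, -50, 0, 1, 0, -9.5, -50, 0, 1]
}}

```text
time_s: 17.2
ee_pos: [0.5308, 0.025, 0.2347]
ee_rot: [0.0, 0.668, 0.744, -0.001]
force: [-0.4, 0.6, -0.6]
finger_gap: 0.0254
```

```bash
cat > v.py <<'E'
from th import *
import sys
def proj(s,p):
    K=s['camera_matrix'];c=s['view']@np.r_[p,1];return np.array([K[0,0]*c[0]/-c[2]+K[0,2],K[1,1]*-c[1]/-c[2]+K[1,2]])
n=sys.argv[1];o=telemetry.observe();g=o['ee_pos'];print(g,o['force'],o['finger_gap'])
for t in ['scene','side']:
    s=snap(t,t+n)
    Q,ij=copper(s,g-[.04,.04,.2],g-[-.04,-.04,.12]); print(t,len(Q),np.median(Q,0) if len(Q) else '',np.median(ij,0) if len(Q) else '')
    a=proj(s,g-[0,0,.092]);b=proj(s,g-[0,0,.172]);c=b;k=6;u0,v0=int(c[0]-60),int(c[1]-55)
    im=cv2.resize(s['frame'][v0:v0+90,u0:u0+120,::-1],None,fx=k,fy=k,interpolation=cv2.INTER_CUBIC)
    im=cv2.convertScaleAbs(im,alpha=1.5)
    print('exp crop',((a-[u0,v0]+.5)*k).round(),((b-[u0,v0]+.5)*k).round(),'ring',((proj(s,np.array([.533,.0225,.042]))-[u0,v0]+.5)*k).round(),u0,v0)
    cv2.imwrite(f'pics/v_{t}{n}.png',im)
E
python3 v.py 12
```

```text
[0.53076794 0.0250371  0.23468788] [-0.35963954  0.55115191 -0.60639018] 0.025420565495639248
scene 16 [0.53387606 0.02515623 0.06642209] [269.5 311.5]
exp crop [372. 178.] [369. 338.] ring [360. 380.] 251 214
side 5 [0.53026417 0.0191499  0.06580436] [251. 345.]
exp crop [379. 178.] [368. 335.] ring [372. 377.] 284 195
```

View pics/v_scene12.png

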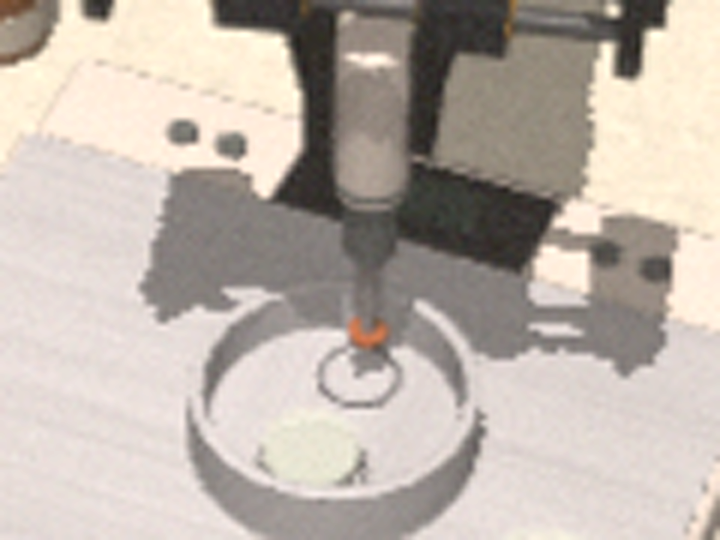

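View pics/v_side12.png

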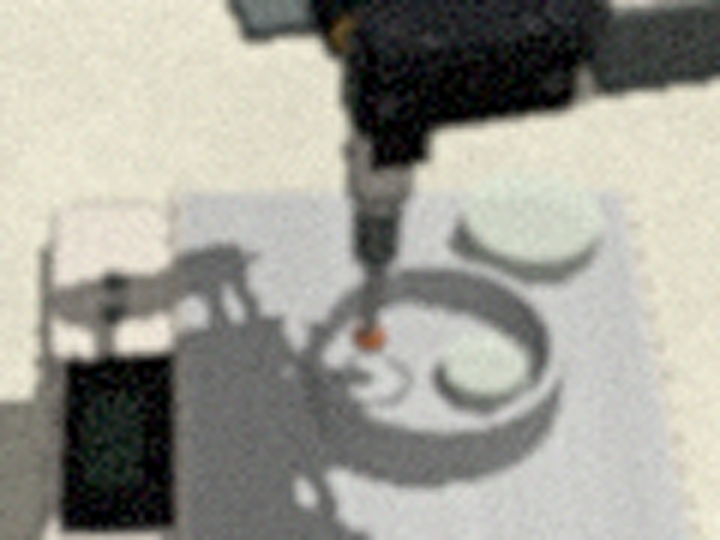

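Request:
{"name": "play_rows", "arguments": {
  "series": [2, -2, -4, 0, 1, 2, -2, -8, 0, 1, 2, -2, -12, 0, 1, 2, -2, -15, 0, 1, 2, -2, -17, 0, 1]
}}

```text
time_s: 17.8
ee_pos: [0.5339, 0.0223, 0.2196]
ee_rot: [0.001, 0.668, 0.744, 0.001]
force: [-0.0, 0.5, -1.4]
finger_gap: 0.0253
```

```bash
python3 v.py 13
```

```text
[0.53391658 0.02230891 0.21963892] [-0.00401907  0.54456965 -1.38230385] 0.025349249495999968
scene 17 [0.53717544 0.02334279 0.05146704] [275. 310.]
exp crop [368. 178.] [365. 335.] ring [366. 344.] 250 220
side 7 [0.5324807  0.01759372 0.04752499] [257. 346.]
exp crop [374. 183.] [363. 337.] ring [360. 347.] 286 200
```

View pics/v_scene13.png

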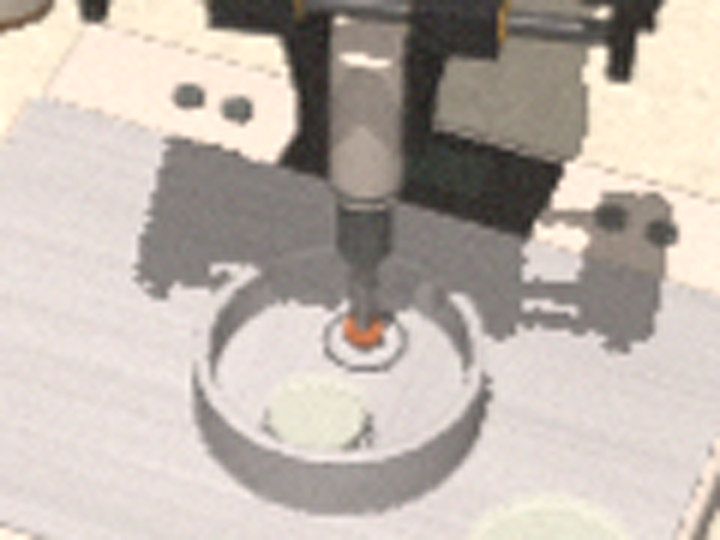

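View pics/v_side13.png

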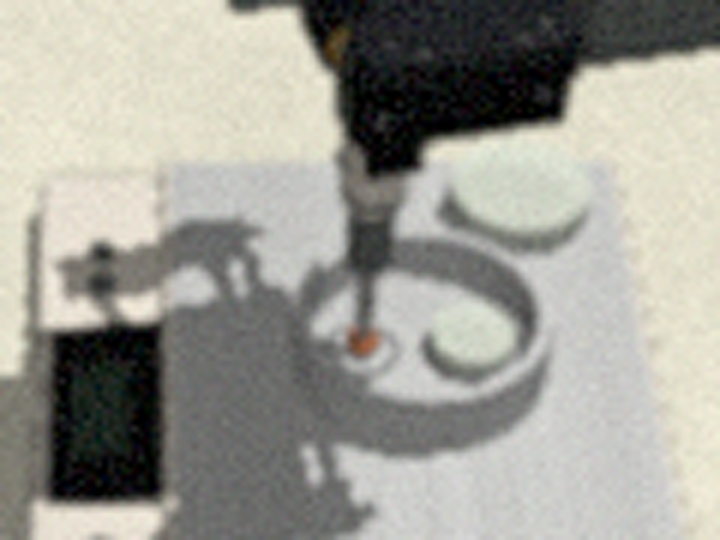

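Request:
{"name": "play_rows", "arguments": {
  "series": [0, 0, -1, 0, 1, 0, 0, -2, 0, 1, 0, 0, -3, 0, 1, 0, 0, -4, 0, 1, 0, 0, -4, 0, 1]
}}

```text
time_s: 18.4
ee_pos: [0.5338, 0.0223, 0.2156]
ee_rot: [0.001, 0.669, 0.744, 0.001]
force: [0.6, 0.0, -1.7]
finger_gap: 0.0255
```

Request:
{"name": "play_rows", "arguments": {
  "series": [0, 0, -0.5, 0, 1, 0, 0, -1, 0, 1, 0, 0, -1.5, 0, 1, 0, 0, -2, 0, 1, 0, 0, -2, 0, 1]
}}

```text
time_s: 18.9
ee_pos: [0.5339, 0.0223, 0.2137]
ee_rot: [0.001, 0.668, 0.744, 0.001]
force: [-0.1, -0.0, 0.4]
finger_gap: 0.0255
```

Request:
{"name": "play_rows", "arguments": {
  "series": [0, 0, -0.5, 0, 1, 0, 0, -1, 0, 1, 0, 0, -1.5, 0, 1, 0, 0, -1.5, 0, 1, 0, 0, -1.5, 0, 1]
}}

```text
time_s: 19.4
ee_pos: [0.534, 0.0223, 0.2122]
ee_rot: [0.001, 0.669, 0.744, 0.001]
force: [0.0, -0.3, 1.2]
finger_gap: 0.026
```

```bash
python3 - <<'E'
from h import *
F=[]
for i in range(8):
    viewer.snapshot('side'); F.append(telemetry.observe()['force'])
print(np.mean(F,0),np.std(F,0),telemetry.observe()['ee_pos'])
E
python3 v.py 14
```

```text
[-0.38046557  0.14534376  1.17454323] [0.7058688  0.43503398 0.29585555] [0.53394551 0.0223376  0.21219119]
[0.53394551 0.0223376  0.21219119] [-0.09534565  0.71754076  1.07932484] 0.025455619729881605
scene 14 [0.53541891 0.02253876 0.04619256] [276.5 310. ]
exp crop [367. 182.] [364. 337.] ring [366. 332.] 250 222
side 4 [0.53443056 0.01922186 0.04401399] [258.  346.5]
exp crop [379. 186.] [368. 339.] ring [366. 335.] 285 202
```

View pics/v_scene14.png

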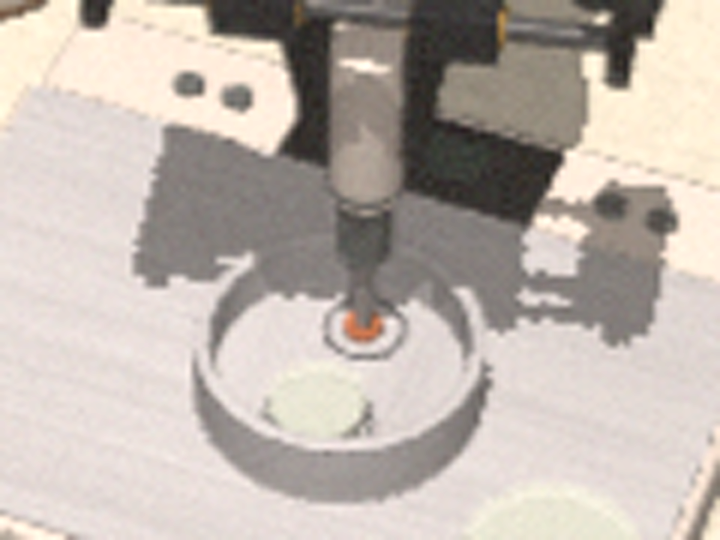

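View pics/v_side14.png

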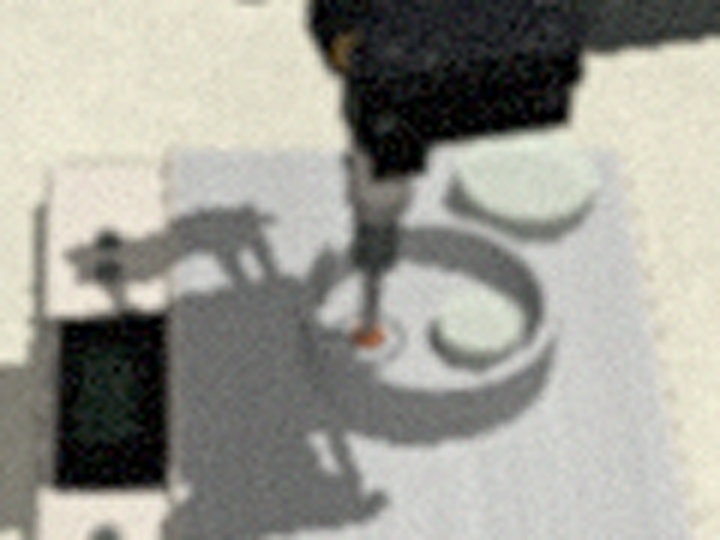

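Request:
{"name": "play_rows", "arguments": {
  "series": [0, 0, -0.3, 0, 1, 0, 0, -0.6, 0, 1, 0, 0, -0.8, 0, 1, 0, 0, -0.8, 0, 1, 0, 0, -0.8, 0, 1]
}}

```text
time_s: 20.4
ee_pos: [0.534, 0.0223, 0.2114]
ee_rot: [0.001, 0.668, 0.744, 0.001]
force: [-0.3, 0.1, 2.2]
finger_gap: 0.0253
```

```bash
python3 - <<'E'
from h import *
F=[]
for i in range(10):
    s=viewer.snapshot('scene'); F.append(telemetry.observe()['force'])
o=telemetry.observe();print(np.mean(F,0),o['ee_pos'],o['finger_gap'],o['time_s'],abs(o['qvel']).max())
P=cloud(s);X,Y,Z=P[...,0],P[...,1],P[...,2];d=np.hypot(X-.544,Y+.338)
m=(d<.058)&(Z>.01)&(Z<.022);Q=P[m];A=np.c_[Q[:,:2]-[.544,-.338],np.ones(len(Q))];print('cover',np.linalg.lstsq(A,Q[:,2],rcond=None)[0])
g=o['ee_pos']
for lo,hi,r,n in [(-.095,-.073,.013,'handle'),(-.123,-.099,.0095,'collar')]:
    from th import axisfit
    print(n,axisfit(s,[g[0],g[1],0],g[2]+lo,g[2]+hi,r))
E
python3 v.py 15
```

```text
[-0.39256348 -0.06747426  1.4588177 ] [0.53395324 0.02231056 0.21138402] 0.02539852426201123 20.9 0.002070973966289177
cover [0.00211258 0.00169512 0.01599469]
handle (96, array([0.5339, 0.0215, 0.1274]), 'tilt deg x,y', array([0.34, 0.38]), 'rms', np.float64(0.0013407453548390958))
collar (66, array([0.5339, 0.0212, 0.1004]), 'tilt deg x,y', array([2.52, 0.24]), 'rms', np.float64(0.00144213427737219))
[0.53395324 0.02231056 0.21138402] [-0.69960308  0.62613546  1.80255427] 0.02539852426201123
scene 12 [0.5365211  0.02325752 0.04637271] [277. 310.]
exp crop [367. 183.] [364. 339.] ring [366. 332.] 250 222
side 5 [0.53294554 0.01764656 0.0441824 ] [258. 346.]
exp crop [379. 181.] [368. 334.] ring [366. 329.] 285 203
```

View pics/v_side15.png

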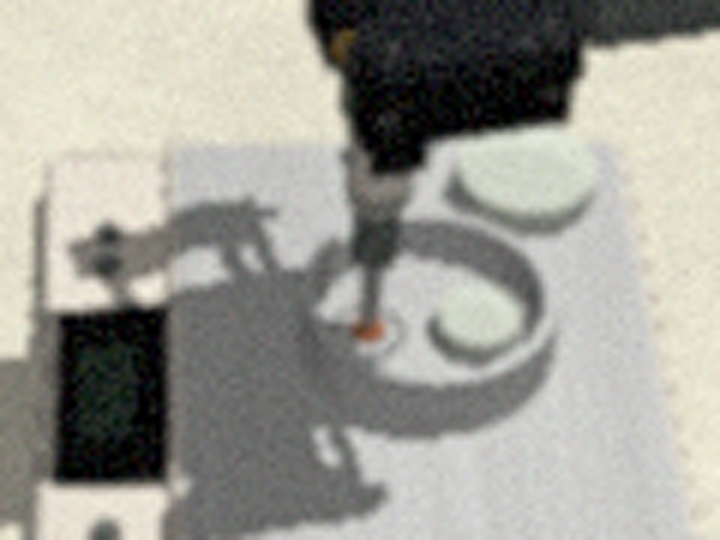

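View pics/v_scene15.png

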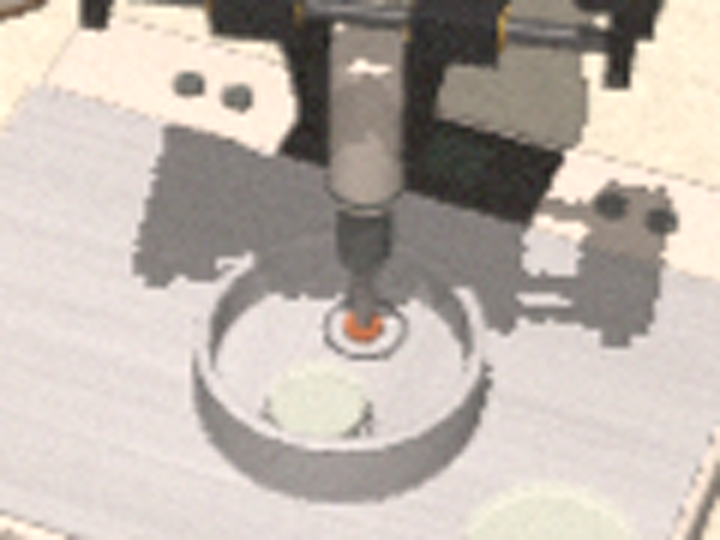

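```bash
python3 -c "
from h import *
print(bot.close_job())"
```

```text
the job is handed in; nothing more can be done
None
```

The job is handed in. The gripper is holding the thermometer upright on the test ring, and the cover lies flat in the steel tray. No verdict came back, so the numbers below are from my own last checks.

- **Cover:** It is level to about 0.2° and lies within 1–2 mm of the tray's centre (one camera suggests up to about 2.5 mm). The centre was measured just after I let go of the cover, and the level again at the end.
- **Thermometer:** I gripped it across its leaning plane, drew it out about 110 mm along its axis, and then stood it upright by pushing its stem gently (about 2 N) against the holder's sleeve. It tilts about 0.3–2.5° at the end. The two fits, on handle and collar, disagree by about 2°, but both are within the 5° limit.
- **Foot:** Both camera views show it inside the ring, about 2 mm from the centre.
- **Press:** The vertical force rose about 2.5 N over the hanging reading, so the spring should be in by about 4 mm. That is my least certain figure, because the force reading is noisy by roughly ±0.5 N.
- **Bystanders:** The small dish and the big dish looked undisturbed in the last pictures, and nothing I saw or felt suggested contact with the other bystanders. I did not measure them at the end.

The last reading was at about 21 s of the 64 s allowed.

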